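Draw a steel rod from its storage tube and lay it in the V-rests

ROBOT

A 7-joint arm with a two-finger parallel gripper is mounted at the origin on a cart in front of the work surface, level with it; the furniture and walls round the work are solid. World frame = base frame: x ahead of the robot, y to its left, z up, the work surface at z = 0. Lengths are in m, angles in rad, forces in N, time in s.
With the tool pointing down it reaches from about 0.4 to 0.85 m from the base axis. Payload 10.4 kg.
Tool frame: the origin (TCP) lies between the finger pads; the fingertips stand 22 mm ahead of it and the grasp point (between the pads) lies 3 mm ahead of it; z points along the fingers, y is the line along which they close (so a half turn about z gives the same grasp; the last joint's range is limited). The gripper opens to 87 mm and grips with 3 to 60 N. Pads are 19 mm wide; open, the fingers measure 117 mm over their backs; the gripper's body (75 mm by 190 mm) begins 51 mm behind the grasp point.
Start: joints at [1.128, 0.332, -0.065, 1.46, 0.022, 1.35, -0.088], TCP at [0.255, -0.571, 0.245] pointing down, gripper open.
Joint ranges: [-2.6, 2.6], [-0.5, 2.12], [-1.47, 1.34], [0.16, 2.42], [-1.27, 4.41], [0.06, 2.06], [-2.6, 2.6]. Speed limits (rad/s): [2.22, 2.22, 2.79, 2.79, 3.14, 3.14, 3.14].

INTERFACE

Orientations are given as a unit quaternion [x, y, z, w].
In Python, from station import manip gives the robot as it stands.
- The arm moves only by the tool apply_moves, never from a script. Its argument "steps" is text: rows parted by semicolons, each of 4 numbers parted by spaces: the shift along the tool's x, y, z in mm, then the turn about the tool's z in rad. In form: x y z yaw; .... A call has 1 to 8 rows; each row is the pose to reach, as a shift and turn from the pose commanded when the call began, along the tool's axes at that moment; what a row does not reach only later rows make up. A row lasts 1/8 s, in which the tool goes at most 62.5 mm and 10.7 degrees, less where a joint would pass 70% of its speed; a pose out of reach is approached as far as the arm can. A call with a gripper value outside its range is refused whole. "gripper" is the opening, from 0 (shut) to 1 (fully open), set as the call begins (left out, the last holds). The fingers move at their own pace and stop on an object; the grip force is fixed at half the most. Time passes only in rows, so rows that repeat a pose let the fingers close. It gives the time, the measured TCP pose, the force, the opening and the grip force at its end, in the units of the state.
- manip.get_obs(): the state, without advancing time (a new reading comes with each control period).
- manip.capture(name): name is "side" or "top"; returns a dict with "pixels" (400x640x3 uint8, red, green, blue), "z_map" (400x640 float32, m along the optical axis (not along the pixel's ray), 0 where there is no reading), "camera_matrix" (3x3 intrinsics, pixels), "R" (3x3) and "t" (3): a world point X has camera coordinates R X + t. Camera axes: x right, y down, z forward; pixel columns grow to the right and rows downward; lengths in m; the calibration is good to about 2 mm. A picture is of the moment at which its call begins.
- manip.close_job(): hands the job in; it is judged then, once.
The state is a dict: "clock": time; "joints": joint angles; "qvel": joint speeds; "joint_torque": joint torques, N m; "ee_pos": TCP position; "orientation": TCP orientation; "ft_force": force on the tool from outside, world axes, zero at the start; "torque": the same for the moment, N m; "finger_gap": finger opening in m; "gripper_force": force on a finger pad.
Only numpy, scipy, OpenCV 4.12 (cv2) and the standard library are available. Lean on these libraries where they do the work, as an engineer would, in place of code of your own. Each camera call takes 0.05 s, during which the arm holds its last target. There are 200 camera calls.

TASK

Draw the steel rod with the red end all the way out of its grey storage tube, lift it up out of the open fork, and lay it without dropping it in both steel V-rests of the marking-out cradle, sticking out about equally at both ends. The fork stops the hand, so you will need several short pulls with fresh grips. Leave the mug, the tape measure and the rubbing block where they are, and let go of the rod at the end.

Things in the scene. Friction and masses are not known exactly. Their poses are not given: they have to be found in the camera images.
- rod_mid (a point): Middle of the loose steel rod, on its axis. Round, 12 mm thick, 300 mm long, about 0.26 kg, along this point's y axis. Its red-painted end is 150 mm to -y and sticks 45 to 70 mm out of the tube mouth at the start; its axis lies 1.5 mm below the tube's. It may be gripped anywhere along its length from above.
- rod_tail (a point): Plain end of the rod (on its axis, 150 mm from the middle towards +y), at first deep inside the tube.
- tube_mouth (a point): Centre of the open mouth of the fixed horizontal grey storage tube, on its axis, 90 mm above the bench. The tube (23 mm outside, 15 mm bore, 262 mm deep) runs from here along +y; the rod comes out towards -y; z is up. It stands on a board 70 mm wide, 14 mm thick.
- fork_mid (a point): Middle of the fixed open-topped fork, on the tube axis 112 mm in front of the mouth. A U of 8 mm round bar: two prongs, 24 mm clear between them, end 31 mm above this point; the cross bar is 2 mm below the rod. The rod slides through and can be lifted straight up out of it. Fingers on the rod cannot pass the prongs; beyond them the way is free.
- rest_mid (a point): Point midway between the two steel V-rests of the fixed cradle, where the rod's middle belongs, 75 mm above the bench. The rod lies along this y axis, either way round; z is up. The rests are 90 mm to either side along y, 22 mm thick, open upwards at 90 degrees, 48 mm wide at the top, 16 mm above this point. Between them is only a board, 12 x 62 x 240 mm.
- mug: Yellow mug, 84 mm wide, 88 mm high, bystander; origin at the centre of its underside.
- tape: Yellow pocket tape measure, 55 x 85 x 62 mm, bystander; origin at the centre of its underside.
- rub_block: Grey-brown rubbing block, 66 x 79 x 30 mm, bystander; origin at the centre of its underside.
- brake (a point): Foot of a spring-loaded rubber pad in the top of the tube, 11 mm behind the mouth. It presses on the rod with about 4.5 N, so the rod drags with some 3 to 10 N and stays where it is let go while at least 15 mm of it is still in the tube.

How it is judged:
On the way, in this order (a step that is already met when the one before it is completed fails the run):
1. The rod is drawn at least 40 mm further out and let go, its tail still well inside the tube (distance of rod_mid from where it was at the start of the episode above 0.04 m and y of rod_tail in the frame of tube_mouth above 0.01 m and contact force between the fingers and rod below 0.05 N), for 0.1 s.
2. The rod's tail has left the tube (y of rod_tail in the frame of tube_mouth below -0.002 m), for 0.1 s.
At the end, for the whole second after the job is handed in: The rod lies at rest, let go, in both V-rests: its middle within 6 mm across and in height and 25 mm along of the point midway between the rests, its axis within 0.06 rad of the cradle's (x of rod_mid in the frame of rest_mid between -0.006 and 0.006 m and y of rod_mid in the frame of rest_mid between -0.025 and 0.025 m and z of rod_mid in the frame of rest_mid between -0.006 and 0.006 m and angle between the y axis of rod_mid and the y axis of rest_mid, either way round below 0.06 rad and linear speed of rod below 0.02 m/s); the robot touches nothing.
It fails at once if the rod is dropped (moving faster than 0.4 m/s with no finger on it) (linear speed of rod above 0.4 m/s and contact force between the fingers and rod below 0.05 N).
It fails at once if the rod's middle comes down to the bench (below 50 mm) (height (world z) of rod_mid below 0.05 m).
It fails at once if the mug is moved more than 20 mm (distance of mug from where it was at the start of the episode above 0.02 m).
It fails at once if the tape measure is moved more than 20 mm (distance of tape from where it was at the start of the episode above 0.02 m).
It fails at once if the rubbing block is moved more than 20 mm (distance of rub_block from where it was at the start of the episode above 0.02 m).
It also fails if it takes over 72 s, if anything falls off the work surface, if the arm or the gripper's body presses on something with over 40 N, if the wrist force passes 120 N, or if a joint passes its speed limit or range.

## Working session

There is one attempt and no reset: what is moved stays moved. The work goes in short steps, Python scripts to look and compute and a tool call to move; the robot and the scene stay as the last step left them, time stands still between calls to the robot, and variables do not carry over. Pictures are saved under pics/ and viewed, at most 10 in all, crops included, and the job is handed in when it is done.

Besides the shell and the picture viewer there is one more tool, called after "Call:" in YAML: its name, and indented under it one key for each argument. apply_moves: Moves the arm, as the interface text tells. Its arguments: {"type":"object","properties":{"steps":{"type":"string"},"gripper":{"type":"number"}},"required":["steps"]}

```bash
mkdir -p pics
cat > h.py <<'E'
import numpy as np, cv2
from station import manip
def cap(n,save=None):
    c=manip.capture(n)
    if save: cv2.imwrite('pics/'+save,c['pixels'][:,:,::-1])
    return c
def cloud(c):
    z=c['z_map']; v,u=np.indices(z.shape)
    K=c['camera_matrix']; p=np.stack([(u-K[0,2])/K[0,0]*z,(v-K[1,2])/K[1,1]*z,z],-1)
    P=(p-c['t'])@c['R']; P[z<=0]=np.nan; return P
E
python3 - <<'E'
from h import *
for n in('top','side'):
    c=cap(n,n+'0.png'); print(n,c['camera_matrix'].round(1).tolist(),(-c['R'].T@c['t']).round(3),c['R'].round(2).tolist())
o=manip.get_obs(); print(o['clock'],o['ee_pos'],o['orientation'],o['finger_gap'])
E
```

```text
top [[460.2, 0.0, 320.2], [0.0, 460.2, 206.9], [0.0, 0.0, 1.0]] [ 0.444 -0.148  1.534] [[-0.02, -1.0, 0.01], [-1.0, 0.02, -0.08], [0.08, -0.01, -1.0]]
side [[430.8, 0.0, 318.4], [0.0, 430.8, 197.9], [0.0, 0.0, 1.0]] [ 0.122 -1.251  0.642] [[0.93, -0.37, 0.0], [-0.16, -0.4, -0.9], [0.33, 0.84, -0.43]]
0.1 [ 0.25459757 -0.57045071  0.24382113] [ 9.78049933e-01  2.08369656e-01 -1.63952837e-04 -6.22956038e-04] 0.08724192409884843
```

View pics/top0.png

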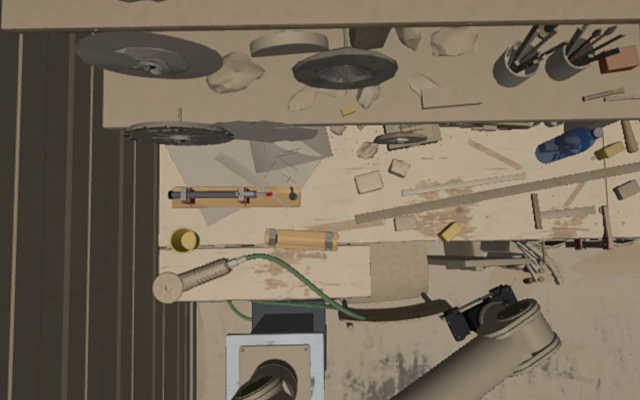

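View pics/side0.png

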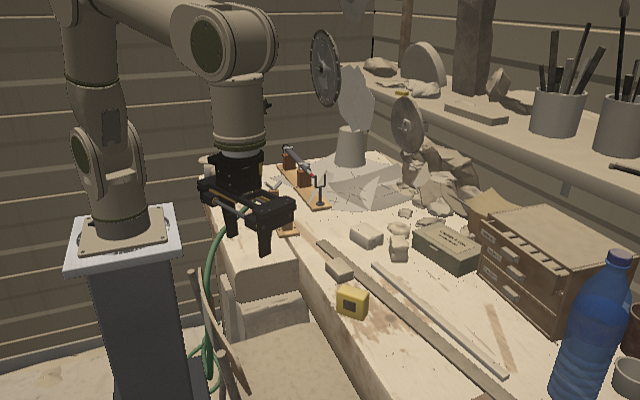

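Run:
```python
from h import *
c=cap('top'); im=c['pixels'][170:262,150:350,::-1]
cv2.imwrite('pics/t1.png',cv2.resize(im,None,fx=4,fy=4,interpolation=cv2.INTER_CUBIC))
P=cloud(c); h=P[...,2]
print('bench',np.nanmedian(h[212:222,200:300]))
np.set_printoptions(linewidth=250)
for v in range(186,208,2): print(v,(1000*h[v,168:304:4]).round().astype(int))
print()
for v in range(228,252,2): print(v,(1000*h[v,260:342:3]).round().astype(int))
R=c['pixels'].astype(int); m=(R[...,0]>110)&(R[...,1]<70)&(R[...,2]<70); m[:, :160]=0; m[:170]=0;m[262:]=0;m[:,350:]=0
print(np.argwhere(m).tolist(), P[m].round(3).tolist())
```

```text
bench 0.001978763509680938
186 [ 3 -5 -5  1  1  5  8 13 10 15 17 10 13 14 14 12 14  2  9 13 12 18 17 18  9 15 18 14 16 20 13 24 19  5]
188 [ -1  24  15  13 104  82  18  15  19  20  17  13  16  21  13   5  14  16 104  92  51  15  13  18  16  14  14  12   9  20  18 111  20   4]
190 [                   6                   89                   11                   14                  105                   73                   62                   12                   15                   16                   21
                   15                   20 -9223372036854775808                   93                   97                   89                   90                  105                  103                   96                   91
                   87                   14                   16                   11                   17                   13                   12                   15                   11                   82                   15
                    2]
192 [                 105                  103                  108                   98            
[... 5447 characters left out ...]
, 269], [193, 270], [193, 271], [194, 266], [194, 267], [194, 268], [194, 269], [194, 270], [194, 271], [195, 266], [195, 267], [195, 268], [195, 269], [195, 270]] [[0.619, 0.076, 0.077], [0.603, 0.011, 0.094], [0.603, 0.008, 0.091], [0.603, 0.005, 0.091], [0.602, 0.001, 0.101], [0.602, -0.002, 0.097], [0.603, -0.004, 0.089], [0.6, 0.012, 0.091], [0.599, 0.008, 0.097], [0.6, 0.005, 0.092], [0.599, 0.002, 0.096], [0.599, -0.002, 0.098], [0.599, -0.005, 0.096], [0.596, 0.011, 0.096], [0.597, 0.008, 0.091], [0.597, 0.005, 0.092], [0.596, 0.002, 0.096], [0.596, -0.002, 0.097]]<stdin>:7: RuntimeWarning: invalid value encountered in cast
<stdin>:9: RuntimeWarning: invalid value encountered in cast
```

View pics/t1.png

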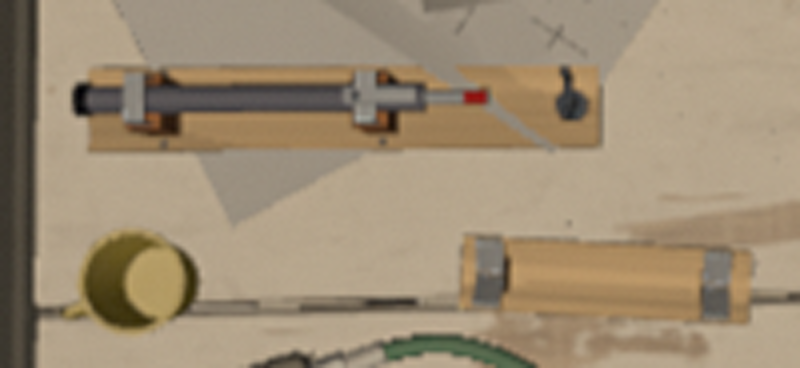

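```bash
cat >> h.py <<'E'
def ray(c,u,v,z):
    d=c['R'].T@np.linalg.inv(c['camera_matrix'])@np.array([u,v,1.]); o=-c['R'].T@c['t']
    return o+d*(z-o[2])/d[2]
def rod(c,lo,hi,u0,u1,v0,v1,zax):
    """centre line of the elevated pixels per column -> line on plane z=zax"""
    h=cloud(c)[...,2]; pts=[]
    for u in range(u0,u1):
        v=np.flatnonzero((h[v0:v1,u]>lo)&(h[v0:v1,u]<hi))+v0
        if len(v): pts.append(ray(c,u,v.mean(),zax))
    return np.array(pts)
E
python3 - <<'E'
from h import *
np.set_printoptions(suppress=True,precision=4)
c=cap('top')
def line(p):
    k=np.polyfit(p[:,1],p[:,0],1); r=p[:,0]-np.polyval(k,p[:,1]); k=np.polyfit(p[abs(r)<.004,1],p[abs(r)<.004,0],1);return k
p=np.vstack([rod(c,.08,.13,u0,u1,187,203,.09) for u0,u1 in((174,180),(188,234),(246,254))])
kt=line(p); print('tube x=k*y+b',kt,p[0],p[-1])
q=rod(c,.08,.13,257,272,189,201,.0885); print('rod',line(q),q[0],q[-1])
h=cloud(c)[...,2]; g=cv2.cvtColor(c['pixels'],cv2.COLOR_RGB2GRAY).astype(int)
print('gray',g[192:196,250:276].mean(0).round())
f=np.argwhere((h[186:202,285:299]>.06)); f=f+[186,285]; print('fork',len(f),[ray(c,u,v,.115).round(3).tolist() for v,u in [f.mean(0)]],f.min(0),f.max(0))
# cradle
m=((h>.045)&(h<.11)).astype(np.uint8); m[:225]=0;m[253:]=0;m[:,:255]=0;m[:,345:]=0
cs,_=cv2.findContours(m,cv2.RETR_EXTERNAL,cv2.CHAIN_APPROX_NONE)
for k in cs:
    if cv2.contourArea(k)<20: continue
    x,y,w,hh=cv2.boundingRect(k); mm=np.argwhere(m[y:y+hh,x:x+w])+[y,x]; ce=mm.mean(0)
    print('rest',x,y,w,hh,ray(c,ce[1],ce[0],.085))
hsv=cv2.cvtColor(c['pixels'],cv2.COLOR_RGB2HSV)
print(hsv[240,300],hsv[220,300],hsv[222,240])
m=((hsv[...,0]<20)&(hsv[...,1]>95)).astype(np.uint8); m[:225]=0;m[255:]=0;m[:,:255]=0;m[:,345:]=0
cs,_=cv2.findContours(m,cv2.RETR_EXTERNAL,cv2.CHAIN_APPROX_NONE); k=max(cs,key=cv2.contourArea)
b=cv2.boxPoints(cv2.minAreaRect(k)); print('board',[ray(c,*x,.012)[:2].round(4).tolist() for x in b])
E
```

```text
tube x=k*y+b [0.0069 0.6027] [0.6056 0.3011 0.09  ] [0.6041 0.0526 0.09  ]
rod [0.0171 0.6017] [0.6024 0.0402 0.0885] [ 0.6016 -0.004   0.0885]
gray [129. 128. 130. 116.  79.  80. 100. 122. 122. 121. 120. 122. 120. 120.
 120. 112.  82.  71.  73.  72.  67.  82. 114. 138. 136. 134.]
fork 38 [[0.599, -0.071, 0.115]] [186 290] [199 293]
rest 326 232 7 18 [ 0.4502 -0.1839  0.085 ]
rest 268 229 9 18 [ 0.463  -0.0056  0.085 ]
[ 17 111 183] [ 18  59 183] [ 18  58 181]
board [[0.4304, -0.007], [0.4901, -0.01], [0.4806, -0.1739], [0.4209, -0.1704]]
```

Add to h.py:
```python
from scipy.spatial.transform import Rotation as Ro
def go(*tgts):
    """tool-frame shifts (mm) and turn for world targets (x,y,z,tool x angle deg)"""
    o=manip.get_obs(); M=Ro.from_quat(o['orientation']).as_matrix(); a=np.degrees(np.arctan2(M[1,0],M[0,0]))
    print('t',round(o['clock'],2),'pos',np.round(o['ee_pos'],4),'ang',a.round(2),'tilt',M[:,2].round(4),'F',np.round(o['ft_force'],1),'gap',round(o['finger_gap'],4),'q7',round(o['joints'][6],2))
    for t in tgts: print((M.T@(np.array(t[:3])-o['ee_pos'])*1000).round(1),'turn',np.radians(a-t[3]).round(4))
```

```text
(no output)
```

Call:
apply_moves:
  steps: "20 -14 2 -0.14; 55 -40 4 -0.29; 95 -68 6 -0.43; 135 -96 8 -0.58; 175 -125 10 -0.72; 215 -153 12 -0.86; 255 -181 14 -1.01; 280 -200 16 -1.15"
  gripper: 1

```text
clock: 1.2
ee_pos: [0.43, -0.2716, 0.2286]
orientation: [0.705, 0.709, 0.0, 0.0]
ft_force: [-0.1, 0.1, -0.3]
finger_gap: 0.0872
gripper_force: 0.0
```

```bash
python3 -c "
from h import *
go((.6028,.022,.19,89.5),(.6028,.022,.0915,89.5))"
```

```text
t 1.2 pos [ 0.43   -0.2716  0.2286] ang 90.35 tilt [ 3.e-04  1.e-04 -1.e+00] F [-0.1  0.1 -0.3] gap 0.0872 q7 0.44
[292.6 174.5  38.7] turn 0.0148
[292.6 174.5 137.2] turn 0.0148
```

Call:
apply_moves:
  steps: "45 27 6 0.01; 90 54 12 0.01; 135 81 18 0.01; 180 108 24 0.01; 225 135 30 0.01; 265 160 36 0.01; 293 175 39 0.01; 293 175 39 0.01"

```text
clock: 2.2
ee_pos: [0.6044, 0.022, 0.1889]
orientation: [0.709, 0.705, 0.0, -0.001]
ft_force: [-1.1, -0.8, -0.4]
finger_gap: 0.0872
gripper_force: 0.0
```

```bash
python3 -c "
from h import *
go((.6028,.022,.0915,89.5))
c=cap('side'); cv2.imwrite('pics/s1.png',cv2.resize(c['pixels'][120:260,220:380,::-1],None,fx=4,fy=4))"
```

```text
t 2.2 pos [0.6044 0.022  0.1889] ang 89.62 tilt [-8.0e-04  1.7e-03 -1.0e+00] F [-1.1 -0.8 -0.4] gap 0.0872 q7 -0.28
[-0.2 -1.5 97.4] turn 0.002
```

View pics/s1.png

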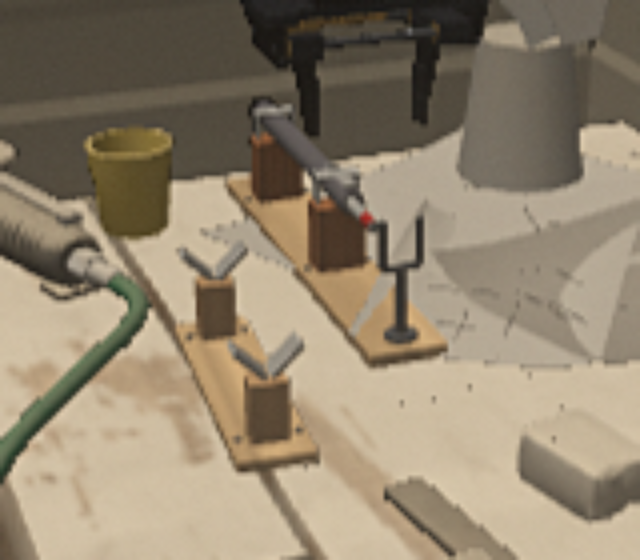

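```bash
python3 -c "
from h import *
P=cloud(cap('side')).reshape(-1,3)
for x0 in (.64,.68,.72,.76):
  for y0 in (-.3,-.2,-.1,0,):
    m=(P[:,0]>x0)&(P[:,0]<x0+.04)&(P[:,1]>y0)&(P[:,1]<y0+.1)&(P[:,2]<.18); print(x0,y0,m.sum(),np.percentile(P[m,2],[50,98]).round(3) if m.any() else '')
"
```

```text
0.64 -0.3 57 [0.003 0.044]
0.64 -0.2 193 [-0.     0.004]
0.64 -0.1 152 [0.003 0.01 ]
0.64 0 125 [0.01  0.177]
0.68 -0.3 99 [-0.001  0.002]
0.68 -0.2 200 [0.001 0.011]
0.68 -0.1 166 [0.004 0.009]
0.68 0 145 [0.012 0.028]
0.72 -0.3 154 [-0.001  0.026]
0.72 -0.2 207 [0.007 0.022]
0.72 -0.1 135 [0.005 0.01 ]
0.72 0 123 [0.011 0.023]
0.76 -0.3 82 [-0.     0.002]
0.76 -0.2 170 [0.002 0.02 ]
0.76 -0.1 140 [0.007 0.02 ]
0.76 0 131 [0.01  0.021]
```

Call:
apply_moves:
  steps: "0 -1 20 0; 0 -2 45 0; 0 -2 70 0; 0 -2 88 0; 0 -2 97 0; 0 -2 97 0"

```text
clock: 3.05
ee_pos: [0.602, 0.0186, 0.0922]
orientation: [0.711, 0.703, -0.0, -0.0]
ft_force: [-0.2, 0.6, 0.3]
finger_gap: 0.087
gripper_force: 0.0
```

```bash
python3 -c "
from h import *
go((.6028,.022,.0915,89.5))"
```

```text
t 3.05 pos [0.602  0.0186 0.0922] ang 89.36 tilt [-6.e-04 -1.e-04 -1.e+00] F [-0.2  0.6  0.3] gap 0.087 q7 -0.32
[3.4 0.7 0.7] turn -0.0025
```

Call:
apply_moves:
  steps: "0 0 0 0; 0 0 0 0; 0 0 0 0; 0 0 0 0; 0 0 0 0; 0 0 0 0"
  gripper: 0

```text
clock: 3.8
ee_pos: [0.6022, 0.0188, 0.0926]
orientation: [0.711, 0.703, 0.0, 0.0]
ft_force: [-0.4, -0.1, -0.0]
finger_gap: 0.0349
gripper_force: 0.0
```

Call:
apply_moves:
  steps: "0 0 0 0; 0 0 0 0; 0 0 0 0; 0 0 0 0; 0 0 0 0"
  gripper: 0

```text
clock: 4.42
ee_pos: [0.6019, 0.0188, 0.0925]
orientation: [0.711, 0.703, -0.0, -0.0]
ft_force: [-3.4, -0.2, 1.5]
finger_gap: 0.0109
gripper_force: 30.0
```

Call:
apply_moves:
  steps: "-8 0 0 0; -18 0 0 0; -28 0 0 0; -38 0 0 0; -48 0 0 0; -58 0 0 0; -68 0 0 0; -68 0 0 0"

```text
clock: 5.42
ee_pos: [0.6016, -0.0499, 0.0924]
orientation: [0.711, 0.703, -0.0, 0.0]
ft_force: [0.2, -1.7, -0.0]
finger_gap: 0.0111
gripper_force: 30.0
```

Call:
apply_moves:
  steps: "0 0 0 0; 0 0 0 0; 0 0 0 0; 0 0 0 0"
  gripper: 0.35

```text
clock: 5.92
ee_pos: [0.6016, -0.049, 0.0926]
orientation: [0.711, 0.703, 0.0, 0.0]
ft_force: [0.7, -0.6, 0.4]
finger_gap: 0.0298
gripper_force: 0.0
```

```bash
python3 -c "
from h import *
go((.6025,.024,.0925,89.5))
c=cap('side'); cv2.imwrite('pics/s2.png',cv2.resize(c['pixels'][120:260,220:380,::-1],None,fx=4,fy=4))"
```

```text
t 5.92 pos [ 0.6016 -0.049   0.0926] ang 89.38 tilt [ 3.e-04 -1.e-04 -1.e+00] F [ 0.7 -0.6  0.4] gap 0.0298 q7 -0.2
[73.   0.1  0.1] turn -0.0021
```

View pics/s2.png

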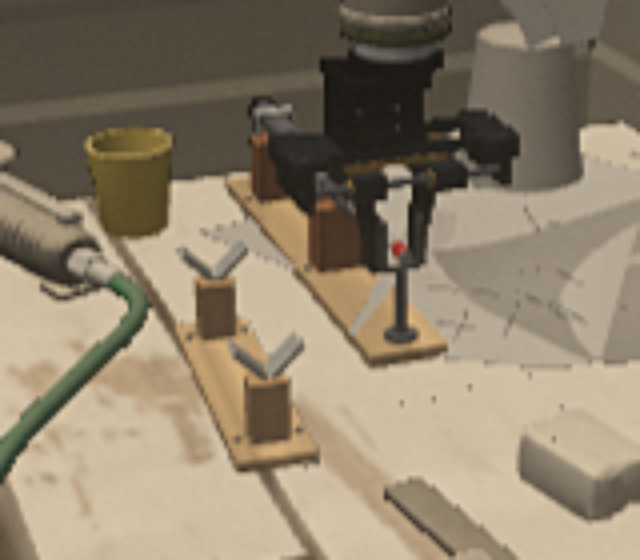

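Call:
apply_moves:
  steps: "15 0 0 0; 35 0 0 0; 55 0 0 0; 70 0 0 0; 72 0 0 0; 72 0 0 0"

```text
clock: 6.72
ee_pos: [0.6023, 0.0225, 0.0925]
orientation: [0.711, 0.703, -0.0, 0.0]
ft_force: [-0.2, -0.5, -0.0]
finger_gap: 0.0303
gripper_force: 0.0
```

Call:
apply_moves:
  steps: "0 0 0 0; 0 0 0 0; 0 0 0 0; 0 0 0 0; 0 0 0 0; 0 0 0 0"
  gripper: 0

```text
clock: 7.48
ee_pos: [0.6021, 0.0224, 0.0925]
orientation: [0.711, 0.703, -0.0, 0.0]
ft_force: [-2.5, -3.1, 1.3]
finger_gap: 0.0111
gripper_force: 30.0
```

Call:
apply_moves:
  steps: "-8 0 0 0; -18 0 0 0; -29 0 0 0; -40 0 0 0; -51 0 0 0; -62 0 0 0; -71 0 0 0; -71 0 0 0"

```text
clock: 8.48
ee_pos: [0.6014, -0.05, 0.0924]
orientation: [0.712, 0.703, -0.001, 0.0]
ft_force: [-0.8, -1.5, -1.6]
finger_gap: 0.0112
gripper_force: 30.0
```

Call:
apply_moves:
  steps: "0 0 0 0; 0 0 0 0; 0 0 0 0; 0 0 0 0"
  gripper: 0.35

```text
clock: 8.98
ee_pos: [0.6016, -0.048, 0.0926]
orientation: [0.711, 0.703, 0.0, 0.0]
ft_force: [-0.3, -0.0, -0.5]
finger_gap: 0.0297
gripper_force: 0.0
```

```bash
python3 -c "
from h import *
go((.6025,.024,.0925,89.5))"
```

```text
t 8.97 pos [ 0.6016 -0.048   0.0926] ang 89.38 tilt [ 3.e-04 -1.e-04 -1.e+00] F [-0.3 -0.  -0.5] gap 0.0297 q7 -0.21
[72.   0.2  0.1] turn -0.0021
```

Call:
apply_moves:
  steps: "15 0 0 0; 35 0 0 0; 55 0 0 0; 70 0 0 0; 72 0 0 0; 72 0 0 0"

```text
clock: 9.72
ee_pos: [0.6023, 0.0235, 0.0925]
orientation: [0.711, 0.703, -0.0, 0.0]
ft_force: [0.2, -0.9, 0.6]
finger_gap: 0.0306
gripper_force: 0.0
```

Call:
apply_moves:
  steps: "0 0 0 0; 0 0 0 0; 0 0 0 0; 0 0 0 0; 0 0 0 0; 0 0 0 0"
  gripper: 0

```text
clock: 10.48
ee_pos: [0.602, 0.0233, 0.0925]
orientation: [0.711, 0.703, -0.0, 0.0]
ft_force: [-4.2, -3.4, 3.3]
finger_gap: 0.0106
gripper_force: 30.0
```

Call:
apply_moves:
  steps: "-8 0 0 0; -18 0 0 0; -29 0 0 0; -40 0 0 0; -51 0 0 0; -62 0 0 0; -71 0 0 0; -71 0 0 0"

```text
clock: 11.48
ee_pos: [0.6014, -0.0497, 0.0924]
orientation: [0.712, 0.702, -0.001, 0.001]
ft_force: [-0.3, -4.4, -3.2]
finger_gap: 0.0113
gripper_force: 30.0
```

Call:
apply_moves:
  steps: "0 0 0 0; 0 0 0 0; 0 0 0 0; 0 0 0 0"
  gripper: 0.35

```text
clock: 11.98
ee_pos: [0.6016, -0.0469, 0.0927]
orientation: [0.711, 0.703, 0.0, 0.0]
ft_force: [-0.3, -0.4, 0.9]
finger_gap: 0.0297
gripper_force: 0.0
```

```bash
cat >> h.py <<'E'
def red(c,z=.0885):
    R=c['pixels'].astype(int); m=(R[...,0]>95)&(R[...,1]<70)&(R[...,2]<70); m[:170]=0;m[262:]=0;m[:,:250]=0;m[:,400:]=0
    n,l,s,ce=cv2.connectedComponentsWithStats(m.astype(np.uint8))
    for i in range(1,n):
        if s[i,4]>5: print('red',s[i].tolist(),'centre',ray(c,*ce[i],z).round(4),'right edge',ray(c,s[i,0]+s[i,2]-.5,ce[i,1],z).round(4))
E
python3 -c "
from h import *
go((.6025,.024,.0925,89.5)); red(cap('top'))"
```

```text
t 11.97 pos [ 0.6016 -0.0469  0.0927] ang 89.39 tilt [ 4.e-04 -1.e-04 -1.e+00] F [-0.3 -0.4  0.9] gap 0.0297 q7 -0.21
[70.9  0.1  0.2] turn -0.0019
red [334, 192, 5, 3, 13] centre [ 0.5998 -0.2084  0.0885] right edge [ 0.5996 -0.2171  0.0885]
```

Call:
apply_moves:
  steps: "12 0 0 0; 24 0 0 0; 30 0 0 0; 30 0 0 0"

```text
clock: 12.52
ee_pos: [0.6018, -0.0162, 0.0926]
orientation: [0.711, 0.704, 0.0, -0.0]
ft_force: [0.1, 0.0, -0.4]
finger_gap: 0.0306
gripper_force: 0.0
```

Call:
apply_moves:
  steps: "0 0 0 0; 0 0 0 0; 0 0 0 0; 0 0 0 0; 0 0 0 0; 0 0 0 0"
  gripper: 0

```text
clock: 13.28
ee_pos: [0.6018, -0.0175, 0.0925]
orientation: [0.711, 0.703, -0.0, 0.0]
ft_force: [-0.9, -1.6, 0.4]
finger_gap: 0.011
gripper_force: 30.0
```

Call:
apply_moves:
  steps: "-6 0 0 0; -13 0 0 0; -21 0 0 0; -21 0 0 0; -21 0 0 0"

```text
clock: 13.9
ee_pos: [0.6014, -0.0397, 0.0923]
orientation: [0.711, 0.703, -0.001, 0.0]
ft_force: [-0.3, -3.3, -3.2]
finger_gap: 0.0112
gripper_force: 30.0
```

Call:
apply_moves:
  steps: "0 0 0 0; 0 0 0 0; 0 0 0 0; 0 0 0 0; 0 0 -25 0; 0 0 -60 0; 0 0 -75 0; 0 0 -75 0"
  gripper: 0.35

```text
clock: 14.9
ee_pos: [0.6021, -0.0382, 0.1682]
orientation: [0.711, 0.703, 0.0, 0.001]
ft_force: [-0.5, -0.7, 0.0]
finger_gap: 0.0304
gripper_force: 0.0
```

```bash
python3 -c "
from h import *
go((.601,-.093,.165,89.4),(.601,-.093,.0915,89.4)); c=cap('top','t2.png'); red(c)
cv2.imwrite('pics/s3.png',cv2.resize(cap('side')['pixels'][120:260,220:380,::-1],None,fx=4,fy=4))"
```

```text
t 14.9 pos [ 0.6021 -0.0382  0.1682] ang 89.36 tilt [ 1.7e-03 -4.0e-04 -1.0e+00] F [-0.5 -0.7  0. ] gap 0.0304 q7 -0.19
[-54.8  -0.5   3.2] turn -0.0007
[-54.8  -0.6  76.7] turn -0.0007
red [341, 192, 5, 3, 15] centre [ 0.5988 -0.2313  0.0885] right edge [ 0.5987 -0.2392  0.0885]
```

View pics/s3.png

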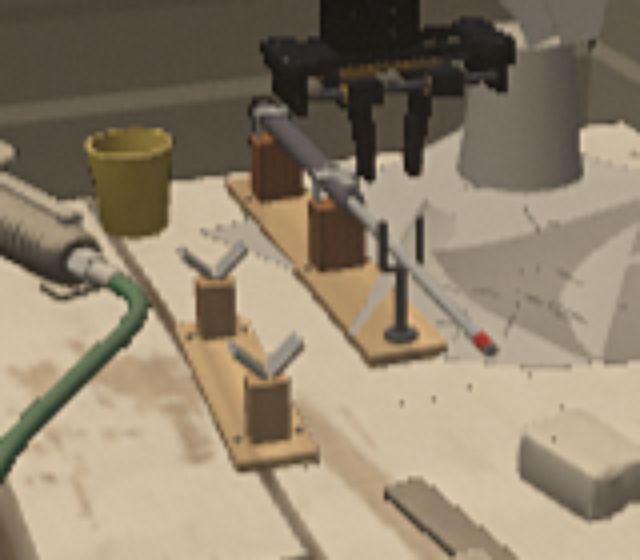

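Call:
apply_moves:
  steps: "-20 0 0 0; -45 -1 0 0; -55 -1 0 0; -55 -1 0 0; -55 -1 25 0; -55 -1 55 0; -55 -1 76 0; -55 -1 76 0"

```text
clock: 16.0
ee_pos: [0.5991, -0.0924, 0.09]
orientation: [0.711, 0.704, -0.001, -0.001]
ft_force: [1.0, 0.9, -0.4]
finger_gap: 0.0303
gripper_force: 0.0
```

Call:
apply_moves:
  steps: "0 0 0 0; 0 0 0 0; 0 0 0 0; 0 0 0 0; 0 0 0 0; 0 0 0 0"
  gripper: 0

```text
clock: 16.75
ee_pos: [0.6005, -0.0932, 0.0922]
orientation: [0.711, 0.703, 0.0, 0.001]
ft_force: [-1.0, -0.2, 4.8]
finger_gap: 0.0109
gripper_force: 30.0
```

```bash
python3 -c "
from h import *
go((.6,-.13,.0915,89.3)); red(cap('top'))"
```

```text
t 16.75 pos [ 0.6005 -0.0932  0.0922] ang 89.37 tilt [ 1.1e-03 -3.0e-04 -1.0e+00] F [-1.  -0.2  4.8] gap 0.0109 q7 -0.13
[-36.8  -0.1   0.7] turn 0.0012
red [341, 192, 5, 3, 15] centre [ 0.5988 -0.2313  0.0885] right edge [ 0.5987 -0.2392  0.0885]
```

Call:
apply_moves:
  steps: "-7 0 0 0; -15 0 0 0; -23 0 0 0; -31 0 0 0; -39 0 0 0; -46 0 0 0; -46 0 0 0; -46 0 0 0"

```text
clock: 17.8
ee_pos: [0.5995, -0.1389, 0.0915]
orientation: [0.711, 0.703, -0.0, -0.0]
ft_force: [-0.7, -0.7, -2.3]
finger_gap: 0.0111
gripper_force: 30.0
```

```bash
python3 -c "
from h import *
go(); red(cap('top'))
cv2.imwrite('pics/s4.png',cv2.resize(cap('side')['pixels'][120:260,220:380,::-1],None,fx=4,fy=4))"
```

```text
t 17.8 pos [ 0.5995 -0.1389  0.0915] ang 89.38 tilt [-1.e-04  0.e+00 -1.e+00] F [-0.7 -0.7 -2.3] gap 0.0111 q7 -0.05
red [356, 192, 5, 3, 15] centre [ 0.5979 -0.2787  0.0885] right edge [ 0.5978 -0.2866  0.0885]
```

View pics/s4.png

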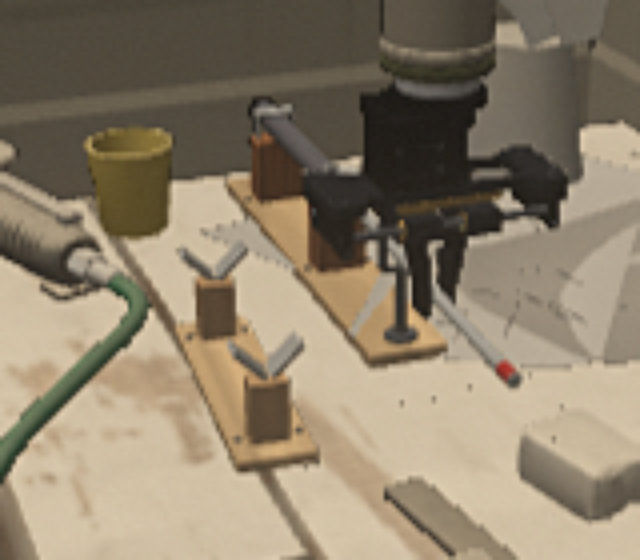

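Call:
apply_moves:
  steps: "0 0 -8 0; 0 0 -20 0; 0 0 -35 0; 0 0 -50 0; 0 0 -65 0; 0 0 -80 0; 0 0 -90 0; 0 0 -90 0"

```text
clock: 18.9
ee_pos: [0.5999, -0.1391, 0.1824]
orientation: [0.711, 0.703, 0.0, 0.001]
ft_force: [-0.3, 0.2, -2.7]
finger_gap: 0.0112
gripper_force: 30.0
```

```bash
python3 -c "
from h import *
go((.4565,-.097,.182,86.2),(.4565,-.097,.082,86.2)); c=cap('top'); red(c,.18)
P=cloud(c)
h=P[...,2]
m=(P[...,0]>.3)&(P[...,0]<.5)&(P[...,1]>-.3)&(P[...,1]<.12)&(h>.1); print(m.sum(), P[m].min(0),P[m].max(0))
m=((h>.045)&(h<.11)).astype(np.uint8); m[:225]=0;m[253:]=0;m[:,:255]=0;m[:,345:]=0
n,l,s,ce=cv2.connectedComponentsWithStats(m)
for i in range(1,n):
  if s[i,4]>20: print(s[i],ray(c,*ce[i],.083))
"
```

```text
t 18.9 pos [ 0.5999 -0.1391  0.1824] ang 89.37 tilt [ 1.3e-03 -4.0e-04 -1.0e+00] F [-0.3  0.2 -2.7] gap 0.0112 q7 -0.01
[  40.6 -143.8    0.2] turn 0.0553
[  40.6 -144.   100.2] turn 0.0553
red [358, 189, 6, 3, 17] centre [ 0.5972 -0.2776  0.18  ] right edge [ 0.597  -0.2869  0.18  ]
4717 [ 0.30001581 -0.18625748  0.55342706] [ 0.49986203 -0.09254546  0.66637173]
[268 229   9  18 132] [ 0.46292692 -0.00519215  0.083     ]
```

Call:
apply_moves:
  steps: "4 -14 0 0.005; 10 -36 0 0.014; 17 -60 0 0.023; 24 -85 0 0.033; 31 -110 0 0.042; 37 -131 0 0.05; 41 -144 0 0.055; 41 -144 0 0.055"

```text
clock: 19.95
ee_pos: [0.4556, -0.0965, 0.1815]
orientation: [0.73, 0.683, -0.0, 0.0]
ft_force: [-0.4, -0.6, -2.6]
finger_gap: 0.0108
gripper_force: 30.0
```

```bash
python3 -c "
from h import *
go((.4565,-.097,.082,86.2)); c=cap('top'); red(c,.18)
cv2.imwrite('pics/t3.png',cv2.resize(c['pixels'][180:262,230:400,::-1],None,fx=4,fy=4,interpolation=cv2.INTER_CUBIC))
"
```

```text
t 19.95 pos [ 0.4556 -0.0965  0.1815] ang 86.23 tilt [-0.e+00 -7.e-04 -1.e+00] F [-0.4 -0.6 -2.6] gap 0.0108 q7 0.02
[-0.3  0.9 99.5] turn 0.0004
red [345, 240, 6, 3, 17] centre [ 0.4473 -0.2355  0.18  ] right edge [ 0.4472 -0.2447  0.18  ]
```

View pics/t3.png

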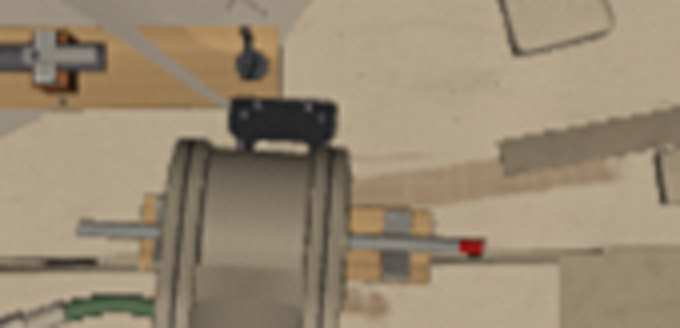

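Call:
apply_moves:
  steps: "0 1 15 0; 0 1 35 0; 0 1 55 0; 0 1 72 0; 0 1 85 0; 0 1 93 0; 0 1 97 0; 0 1 97 0"

```text
clock: 21.0
ee_pos: [0.4571, -0.0967, 0.0847]
orientation: [0.73, 0.683, 0.0, 0.0]
ft_force: [-1.4, -0.1, -2.1]
finger_gap: 0.011
gripper_force: 30.0
```

```bash
python3 -c "
from h import *
go((.4565,-.097,.078,86.2)); c=cap('top'); red(c,.08)
print(rod(c,.05,.13,315,325,225,255,.08)[:,:2].round(4)[::3].tolist(),rod(c,.05,.13,250,258,225,255,.08)[:,:2].round(4)[::3].tolist())
"
```

```text
t 21.0 pos [ 0.4571 -0.0967  0.0847] ang 86.21 tilt [ 2.e-04 -2.e-04 -1.e+00] F [-1.4 -0.1 -2.1] gap 0.011 q7 -0.06
[-0.3 -0.5  6.7] turn 0.0002
red [343, 240, 5, 3, 15] centre [ 0.4476 -0.2345  0.08  ] right edge [ 0.4474 -0.2424  0.08  ]
[[0.4539, -0.1495], [0.4537, -0.159], [0.4536, -0.1684]] [[0.4689, 0.0519], [0.4671, 0.0425]]
```

Call:
apply_moves:
  steps: "0 0 1 0; 0 0 3 0; 0 0 4 0; 0 0 5 0; 0 0 6 0; 0 0 6 0; 0 0 6 0"

```text
clock: 21.92
ee_pos: [0.4558, -0.0965, 0.0798]
orientation: [0.73, 0.683, -0.001, -0.001]
ft_force: [-16.6, 2.8, 24.5]
finger_gap: 0.011
gripper_force: 30.0
```

Call:
apply_moves:
  steps: "0 -1 -1 0; 0 -2 -1 0; 0 -2 -1 0; 0 -2 -1 0"

```text
clock: 22.42
ee_pos: [0.4551, -0.0966, 0.0797]
orientation: [0.73, 0.683, 0.0, 0.0]
ft_force: [-1.6, 1.4, 2.2]
finger_gap: 0.0109
gripper_force: 30.0
```

Call:
apply_moves:
  steps: "0 0 0 0; 0 0 0 0; 0 0 0 0; 0 0 0 0; 0 0 0 0; 0 0 0 0"
  gripper: 0.4

```text
clock: 23.18
ee_pos: [0.455, -0.0965, 0.0795]
orientation: [0.73, 0.683, 0.0, 0.0]
ft_force: [0.5, 0.7, -0.2]
finger_gap: 0.035
gripper_force: 0.0
```

Call:
apply_moves:
  steps: "0 0 -10 0; 0 0 -30 0; 0 0 -60 0; 0 0 -90 0; 0 0 -110 0; 0 0 -120 0; 0 0 -120 0"

```text
clock: 24.05
ee_pos: [0.4552, -0.0965, 0.2]
orientation: [0.73, 0.683, 0.0, 0.001]
ft_force: [0.5, 0.8, -0.9]
finger_gap: 0.0346
gripper_force: 0.0
```

Call:
apply_moves:
  steps: "-40 0 0 0; -80 0 0 0; -130 0 0 0; -180 0 0 0; -230 0 0 0; -260 0 0 0; -260 0 0 0; -260 0 0 0"

```text
clock: 25.05
ee_pos: [0.4379, -0.3548, 0.1987]
orientation: [0.73, 0.684, 0.0, -0.001]
ft_force: [0.3, -0.3, -0.1]
finger_gap: 0.0348
gripper_force: 0.0
```

```bash
python3 -c "
from h import *
go(); c=cap('top'); red(c,.075)
p=rod(c,.04,.13,249,257,225,252,.075); print(p[[0,-1]].round(4))
cv2.imwrite('pics/t4.png',cv2.resize(c['pixels'][210:262,230:360,::-1],None,fx=5,fy=5,interpolation=cv2.INTER_CUBIC))
"
```

```text
t 25.05 pos [ 0.4379 -0.3548  0.1987] ang 86.27 tilt [-8.0e-04  1.4e-03 -1.0e+00] F [ 0.3 -0.3 -0.1] gap 0.0348 q7 0.46
red [343, 241, 6, 3, 16] centre [ 0.4442 -0.2353  0.075 ] right edge [ 0.444  -0.2458  0.075 ]
[[0.4658 0.0526 0.075 ]
 [0.4672 0.0463 0.075 ]]
```

View pics/t4.png

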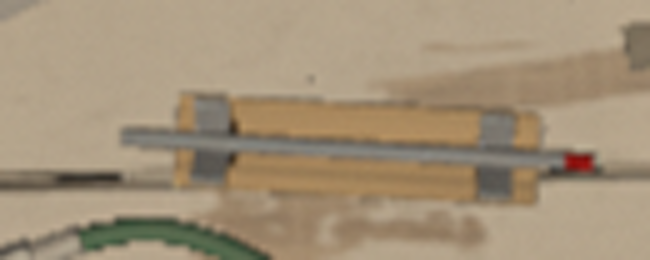

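```bash
python3 -c "
from h import *
print(manip.close_job())"
```

```text
the job is handed in; nothing more can be done
None
```

The rod is out of its tube and lying in both V-rests, released and about 3 mm off centre lengthwise by the last picture. I handed the job in at about 25 s; it returned no verdict.

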